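# Clamp the cemented film core in its bonding jig

### The arm

A 6-joint arm with a two-finger parallel gripper is mounted at the origin on a cart in front of the work surface, level with it; the furniture and walls round the work are solid. World frame = base frame: x ahead of the robot, y to its left, z up, the work surface at z = 0. Lengths are in mm, angles in degrees, forces in N, time in s.
With the tool pointing down it reaches from about 350 to 850 mm from the base axis. Payload 8.1 kg.
Tool frame: the origin (TCP) lies midway between the tips of the shut fingers; the grasp point (between the pads) lies 19 mm behind it; z points along the fingers, y is the line along which they close (so a half turn about z gives the same grasp; the last joint's range is limited). The gripper opens to 85 mm and grips with 20 to 120 N. Pads are 22 mm wide; open, the fingers measure 114 mm over their backs; the gripper's body (76 mm by 85 mm) begins 54 mm behind the grasp point. The pads swing forward as they close: fully open they stand 13 mm farther back than shut.
Start: joints at [62.315, 7.471, 85.268, -0, 87.261, -4.893], TCP at [232.414, 553.163, 231.292] pointing down, gripper open.
Joint ranges: [-169.43, 169.43], [-51.17, 129.36], [1.28, 143.12], [-76.62, 256.62], [0, 156.53], [-152.29, 152.29]. Speed limits (degrees/s): [136.94, 136.94, 159.86, 180, 180, 180].

### API

Orientations are given as [roll, pitch, yaw] about the fixed x, y, z axes, in that order (R = Rz(yaw) Ry(pitch) Rx(roll)).
In Python, from bench import r gives the robot as it stands.
- The arm moves only by the tool advance, called after ">>>" by a JSON object that holds its "api" and its "payload", one argument or row to a line. Schema: {"type":"object","properties":{"deltas":{"type":"object","properties":{"moves":{"type":"array","items":{"type":"array","items":{"type":"number"},"minItems":7,"maxItems":7},"minItems":1,"maxItems":8}},"additionalProperties":false,"required":["moves"]},"clamp_n":{"type":"number"},"only":{"type":"string"},"quiet":{"type":"boolean"},"lines":{"type":"string"}},"required":["deltas"],"additionalProperties":false}. deltas is an object whose key "moves" holds a list of rows, 1 to 8 of them, each of 7 numbers: a rotation vector rx, ry, rz in shares of 45 degrees (1.0 is 45 degrees), then dx, dy, dz in parts of the range, where 1.0 means 600 mm, then the finger opening in mm; each row is the pose to reach, as a shift and turn from the pose commanded when the call began, along the tool's axes at that moment; what a row does not reach only later rows make up. A row lasts 1/8 s, in which the tool goes at most 62.5 mm and 10.7 degrees, less where a joint would pass 70% of its speed; a pose out of reach is approached as far as the arm can. The fingers move at their own pace and stop on an object; clamp_n is the grip in N (left out, the last holds). Time passes only in rows, so rows that do not move let the fingers close. The tool returns the time, the measured TCP pose, the force, the opening and the grip force at its end. only (a regular expression) keeps the lines of the reply that match it, lines (a string "A,B") keeps lines A to B, and quiet returns only ok. Shift and turn numbers lie between -1 and 1, and a call with a number outside is refused. Input that does not fit is refused with a message, and nothing moves.
- r.sense(): the state, without advancing time (a new reading comes with each control period).
- r.snapshot(name): name is "scene" or "top" or "wrist"; returns a dict with "pixels" (480x640x3 uint8, blue, green, red), "fx", "fy", "cx", "cy" (pixels), "pose" (4x4, takes a point from camera to world coordinates). Camera axes: x right, y up, looking along -z (the intrinsics and any distortion apply to the point x, -y, -z); pixel columns grow to the right and rows downward; lengths in mm; the calibration is good to about 2 mm. A picture is of the moment at which its call begins. There is no depth.
- r.hand_in(): hands the job in; it is judged then, once.
The state is a dict: "time": time; "joint_pos": joint angles; "qd": joint speeds; "joint_efforts": joint torques, N m; "tool_pos": TCP position; "tcp_rot": TCP orientation; "ft_force": force on the tool from outside, world axes, zero at the start; "wrist_torque": the same for the moment, N m; "finger_gap": finger opening in mm; "grip_force": force on a finger pad.
Only numpy, scipy, OpenCV 4.12 (cv2) and the standard library are available. Lean on these libraries where they do the work, as an engineer would, in place of code of your own. Each camera call takes 0.05 s, during which the arm holds its last target. There are 200 camera calls.

### The job

A freshly cemented film core is seated in one of the two bonding jigs. Press that jig's raised clamp handle down, past its over-centre point, until the clamp snaps shut and stays locked with its foot pressing on the core; leave the core in its seat and leave the empty jig's clamp open.

Things in the scene. Friction and masses are not known exactly. Their poses are not given: they have to be found in the camera images.
- loaded_jig: bonding jig with the core in it: fixed aluminium plate 210 x 85 x 12 mm carrying a steel toggle clamp. Origin on the cabinet top under the plate (plate x -110 to +100 mm); x points from the handle end to the core seat, away from the robot; y left, z up. Handle pin along y at x -35, z 64 mm; arm pin at x 5, z 70; core seat at x 65. Clamp cheeks 30 mm wide, 79 high
- loaded_handle (a joint): loaded clamp's handle, rad. 0 = open, handle rising toward the robot; grows as it is pressed down toward the robot. Elevation above level = 1.12 - value. Foot meets core near 0.6; over-centre at 0.91 (before it the handle is sprung back, past it snaps on); stop 1.05 = locked. Starts at 0 to 0.1. Straight bar 126 mm from pin to end, the outer 72 mm a black grip 16 x 16 mm
- loaded_grip (a point): where to press: middle of the loaded grip's upper face (toward the core), 100 mm along the handle from its pin, 8 mm off its centre line. Moves with the handle in an arc about the pin: about 157 mm high open, 79 mm locked. Pressing square to the grip here takes under 10 N; friction holds the handle where left until the foot meets the core
- loaded_foot: the loaded clamp's sprung round pale plastic foot, 40 mm in diameter, at the end of the clamp arm, raised ahead of the handle at the start; origin at the middle of its underside. When locked it presses on the core with about 18 N
- film_core: the film core to be clamped: black plastic ring, 50 mm in diameter, 34 mm high, standing loose between four 12 mm high dowels on the loaded jig's plate; origin at the middle of its underside, z up. A like core elsewhere on the cabinet is spare
- empty_handle (a joint): handle of the identical clamp on the other jig, whose seat is empty; same values, starts open at 0 to 0.1 and must stay open

How it is judged (in metres and radians):
At the end, for the whole second after the job is handed in: The loaded clamp's handle is at its stop (joint above 0.98 rad), its foot presses on the core with over 8 N, centred within 12 mm; the core is upright in its seat (within 0.1 rad, 5 mm of the plate); the empty jig's clamp is open (below 0.3 rad) (value of joint loaded_handle above 0.98 rad and contact force between loaded_foot and film_core above 8 N and horizontal distance between loaded_foot and film_core below 0.012 m and z of film_core in the frame of loaded_jig below 0.017 m and angle between film_core's own z axis and vertical below 0.1 rad and value of joint empty_handle below 0.3 rad); the robot touches nothing.
It fails at once if the empty jig's clamp is pressed down (value of joint empty_handle above 0.5 rad).
It fails at once if the core is knocked or lifted out of its seat (distance of film_core from where it was at the start of the episode above 0.015 m).
It also fails if it takes over 29 s, if anything falls off the work surface, if the arm or the gripper's body presses on something with over 40 N, if the wrist force passes 120 N, or if a joint passes its speed limit or range.

## Working session

There is one attempt and no reset: what is moved stays moved. The work goes in short steps, Python scripts to look and compute and a tool call to move; the robot and the scene stay as the last step left them, time stands still between calls to the robot, and variables do not carry over. Pictures are saved under pics/ and viewed, at most 10 in all, crops included, and the job is handed in when it is done.

```bash
ls; mkdir -p pics; python3 - <<'E'
from bench import r
import cv2,numpy as np,pickle
for n in ("scene","top"):
    s=r.snapshot(n); cv2.imwrite(f"pics/{n}0.png",s["pixels"]); pickle.dump(s,open(f"{n}0.pkl","wb"))
    print(n,s["fx"],s["fy"],s["cx"],s["cy"],np.round(s["pose"],3).tolist(),[k for k in s])
print(r.sense())
E
```

```text
bench.py
pics
scene 607.7445350380829 607.7445350380829 314.96422649791896 239.96953714810286 [[0.681, 0.473, -0.56, 91.741], [-0.733, 0.44, -0.519, -426.097], [0.001, 0.763, 0.646, 680.613], [0.0, 0.0, 0.0, 1.0]] ['pixels', 'fx', 'fy', 'cx', 'cy', 'pose']
top 531.2953620408532 531.2953620408532 311.80614537592515 241.65374331041377 [[-0.027, 0.983, -0.182, 416.704], [-1.0, -0.027, -0.0, 14.642], [-0.005, 0.182, 0.983, 1035.128], [0.0, 0.0, 0.0, 1.0]] ['pixels', 'fx', 'fy', 'cx', 'cy', 'pose']
{'time': 0.1, 'joint_pos': array([ 6.23148663e+01,  7.51241816e+00,  8.53239993e+01,  1.68553681e-03,
        8.72608614e+01, -4.89263741e+00]), 'qd': array([ 0.03519737, -0.14768672, -0.24045773, -0.09132216,  0.03570437,
       -0.02764389]), 'joint_efforts': array([ 6.36968925e-04, -5.70951498e+01, -5.01942015e+01, -2.15153700e-04,
        7.94749096e-03,  4.50919430e-06]), 'tool_pos': array([232.17018579, 552.72044452, 230.32306004]), 'tcp_rot': array([-1.79903219e+02, -9.97413845e-03,  1.57207413e+02]), 'ft_force': array([-0.85911255, -0.22071764,  0.16815969]), 'wrist_torque': array([-0.05712676, -0.02461073,  0.05133474]), 'grip_force': 0.0, 'finger_gap': 85.7547489152227}
```

View pics/scene0.png

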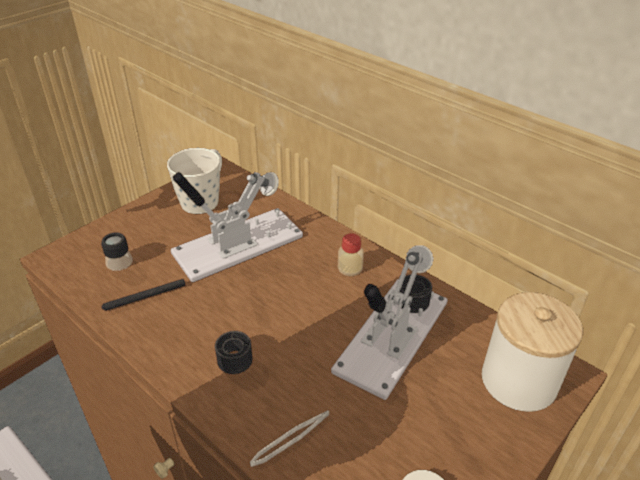

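View pics/top0.png

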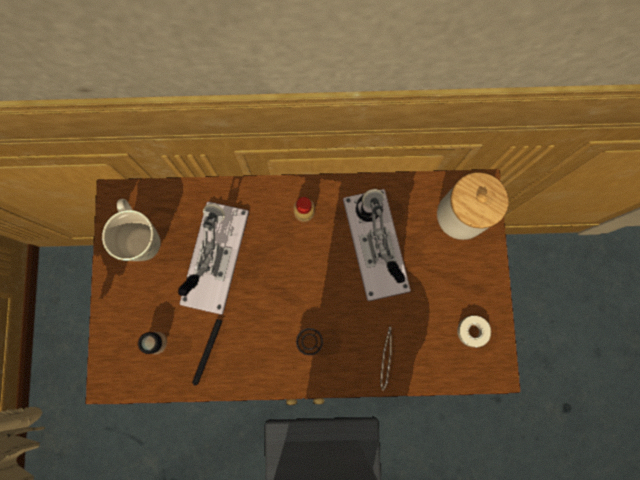

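The loaded jig is the one on the robot's right: in the scene view its core is at about (415,292) and its grip at (374,297). In the top view its core is at (370,205), its grip at (397,272) and its plate spans (345,190) to (410,300). The empty jig is on the left, at about (215,255) in the top view. The spare core stands alone at (310,342).

```bash
cat > h.py <<'E'
import numpy as np,cv2,pickle
def ray(s,uv):
    d=np.array([(uv[0]-s["cx"])/s["fx"],-(uv[1]-s["cy"])/s["fy"],-1.]); P=np.array(s["pose"])
    d=P[:3,:3]@d; return P[:3,3],d/np.linalg.norm(d)
def onz(s,uv,z):
    o,d=ray(s,uv); return o+d*(z-o[2])/d[2]
def tri(s1,a,s2,b):
    o1,d1=ray(s1,a);o2,d2=ray(s2,b)
    t=np.linalg.lstsq(np.c_[d1,-d2],o2-o1,rcond=None)[0]
    p,q=o1+t[0]*d1,o2+t[1]*d2; return (p+q)/2,np.linalg.norm(p-q)
def proj(s,p):
    P=np.array(s["pose"]); c=P[:3,:3].T@(np.array(p)-P[:3,3]); return s["cx"]-s["fx"]*c[0]/c[2], s["cy"]+s["fy"]*c[1]/c[2]
E
python3 - <<'E'
from h import *
S=pickle.load(open("scene0.pkl","rb"));T=pickle.load(open("top0.pkl","rb"))
def blobs(s,box,lo,hi,smax,amin):
    x0,y0,x1,y1=box; hsv=cv2.cvtColor(s["pixels"],cv2.COLOR_BGR2HSV)
    m=np.zeros((480,640),np.uint8); m[y0:y1,x0:x1]=cv2.inRange(hsv,(0,0,lo),(180,smax,hi))[y0:y1,x0:x1]
    n,l,st,c=cv2.connectedComponentsWithStats(m)
    return [(st[i].tolist(),c[i].round(1).tolist(),(l==i).astype(np.uint8)) for i in range(1,n) if st[i,4]>amin]
G={}
for nm,s,b in(("T",T,(375,250,415,295)),("S",S,(355,275,395,320))):
    for st,c,m in blobs(s,b,0,45,255,40):
        (cc,wh,a)=cv2.minAreaRect(cv2.findNonZero(m)); print("grip",nm,st,c,np.round(cc,1),np.round(wh,1),a); G[nm]=c
p,e=tri(T,G["T"],S,G["S"]);print("grip pt",p,e)
for nm,s,b in(("T",T,(335,180,420,310)),("S",S,(325,240,455,400))):
    for st,c,m in blobs(s,b,70,255,75,400):
        m=cv2.morphologyEx(m,cv2.MORPH_CLOSE,np.ones((15,15)))
        r=cv2.minAreaRect(cv2.findNonZero(m)); bx=cv2.boxPoints(r)
        print("plate",nm,st,np.round(bx,1).tolist())
        for q in bx: print("  ",onz(s,q,12).round(1))
for n,s,b in(("top",T,(330,170,430,310)),("scene",S,(320,225,460,405))):
    x0,y0,x1,y1=b; k=4 if n=="top" else 3
    cv2.imwrite(f"pics/{n}crop.png",cv2.resize(s["pixels"][y0:y1,x0:x1],None,fx=k,fy=k,interpolation=cv2.INTER_CUBIC))
E
cd pics; python3 -c "
import cv2,numpy as np
a=cv2.imread('topcrop.png');b=cv2.imread('scenecrop.png');o=np.zeros((560,a.shape[1]+b.shape[1],3),np.uint8);o[:a.shape[0],:a.shape[1]]=a;o[:b.shape[0],a.shape[1]:]=b[:560];print(a.shape,b.shape);cv2.imwrite('both.png',cv2.resize(o,(800,int(560*800/o.shape[1]))))"
```

```text
grip T [387, 261, 17, 22, 201] [395.2, 271.3] [395.1 271.7] [23.9  9.9] 60.945396423339844
grip S [365, 284, 21, 28, 345] [374.7, 298.3] [374.1 298. ] [29.3 15.3] 59.036251068115234
grip pt [ 526.20193709 -124.23270773  143.82207792] 1.201812999600806
plate T [343, 189, 67, 112, 3889] [[342.0, 196.5], [385.0, 186.1999969482422], [410.20001220703125, 291.0], [367.29998779296875, 301.3999938964844]]
   [695.4 -47.9  12. ]
   [ 714.3 -134.3   12. ]
   [ 504. -172.   12.]
   [486.4 -88.6  12. ]
plate S [331, 245, 117, 155, 7099] [[329.0, 371.1000061035156], [415.20001220703125, 239.60000610351562], [467.8999938964844, 274.1000061035156], [381.70001220703125, 405.6000061035156]]
   [482.3 -90.2  12. ]
   [788.4 -13.   12. ]
   [ 775.9 -125.    12. ]
   [ 487.8 -176.6   12. ]
(560, 400, 3) (540, 420, 3)
```

View pics/both.png

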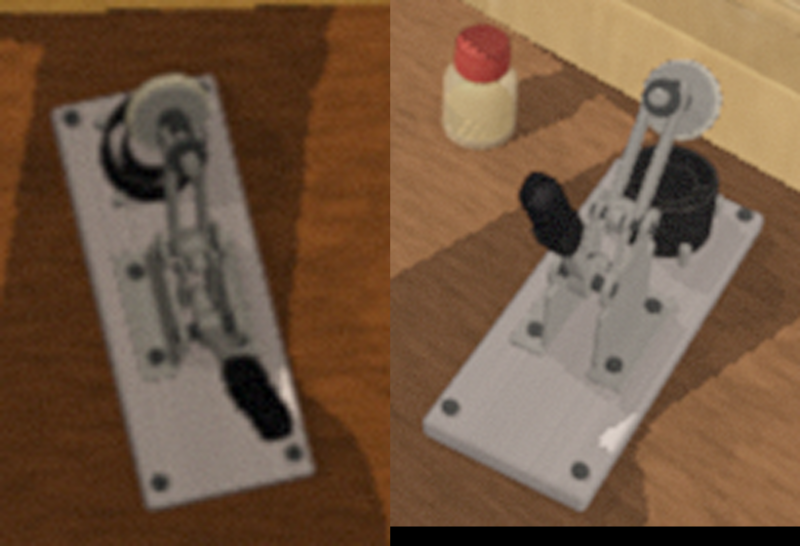

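Grip centre triangulates to (526,-124,144), rays 1.2 mm apart. From the plate, I get the jig origin at about (605,-110) with a yaw of 10.6°, which predicts (528,-124,143). These agree, and the handle is at about 0.06. Next I move to the gap above the grip with the fingers shut, using the fingertip edge to push.

Careful with the scale: shifts go in shares of 600 mm and turns go in shares of 45 degrees. That gives: -371 mm / 600 = -0.6183, -336 mm / 600 = -0.56.

>>> {"api": "advance", "payload": {
  "deltas": {"moves": [[0,0,0,-0.0767,-0.07,0,0],[0,0,0,-0.155,-0.14,0,0],[0,0,0,-0.2317,-0.21,0,0],[0,0,0,-0.31,-0.28,0,0],[0,0,0,-0.3867,-0.35,0,0],[0,0,0,-0.4633,-0.42,0,0],[0,0,0,-0.5417,-0.49,0,0],[0,0,0,-0.6183,-0.56,0,0]]},
  "clamp_n": 40
}}

```text
time: 1.1
tool_pos: [444.3, 98.4, 231.2]
tcp_rot: [180.0, 0.0, 157.2]
ft_force: [1.9, 0.6, -0.3]
finger_gap: 0.2
grip_force: 0.0
```

```bash
cat >> h.py <<'E'
from scipy.spatial.transform import Rotation as Ro
Y=np.radians(10.6);U=np.array([np.cos(Y),np.sin(Y),0]);O=np.array([605,-109.8,0])
def world(jx,jz): return O+U*jx+np.array([0,0,jz])
def need(st,target,yaw=190.6):
    R=Ro.from_euler('xyz',st["tcp_rot"],degrees=True); W=Ro.from_euler('xyz',[180,0,yaw],degrees=True)
    return (R.inv()*W).as_rotvec(degrees=True).round(1), R.inv().apply(target-st["tool_pos"]).round(1)
E
python3 - <<'E'
from h import *; from bench import r
st=r.sense(); print(need(st,world(-58,231)))
S=pickle.load(open("scene0.pkl","rb"));T=pickle.load(open("top0.pkl","rb"))
# foot centre (crop px -> image): both.png scale 800/820
k=820/800
print("foot",tri(T,(330+170*k/4,170+112*k/4),S,(320+(683*k-400)/3,225+100*k/3)))
E
```

```text
(array([  0. ,   0. , -33.4]), array([-1.804e+02, -1.616e+02,  1.000e-01]))
foot (array([664.93298887, -99.05985885, 101.50298133]), np.float64(0.9143561845961018))
```

To row units: -180 mm / 600 = -0.3, -165 mm / 600 = -0.275, -33.4 degrees / 45 = -0.7422.

>>> {"api": "advance", "payload": {
  "deltas": {"moves": [[0,0,-0.1778,-0.0667,-0.06,0,0],[0,0,-0.3556,-0.1333,-0.12,0,0],[0,0,-0.5333,-0.2083,-0.1867,0,0],[0,0,-0.7422,-0.275,-0.2467,0,0],[0,0,-0.7422,-0.3,-0.27,0,0],[0,0,-0.7422,-0.3,-0.27,0,0]]}
}}

```text
time: 1.85
tool_pos: [547.0, -119.4, 230.6]
tcp_rot: [179.9, -0.1, -169.6]
ft_force: [0.0, 0.2, 0.9]
finger_gap: -0.0
grip_force: 0.0
```

```bash
python3 - <<'E'
from h import *; from bench import r
st=r.sense(); print(need(st,world(-58,155)),st["joint_pos"].round(1))
a=[]
for n in("scene","wrist"):
    s=r.snapshot(n); a.append(cv2.resize(s["pixels"],(400,300)) if n=="wrist" else s["pixels"][120:420,240:640])
cv2.imwrite("pics/a1.png",np.hstack(a))
E
```

```text
(array([ 0.1, -0.1, -0.2]), array([-0.9, -1.3, 75.6])) [ -17.6    1.4   91.8    0.    87.  -117.9]
```

View pics/a1.png

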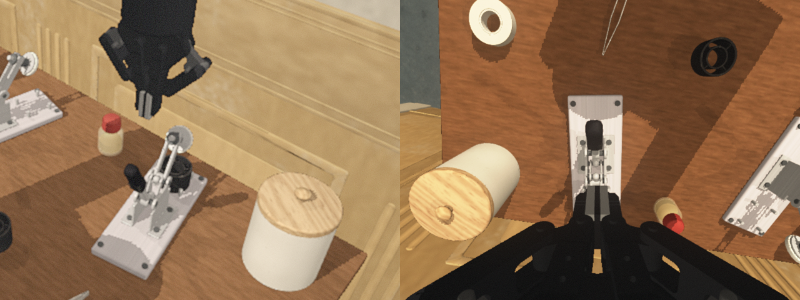

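The view shows the fingertips centred over the loaded jig, just on the core side of its grip (wrist view: tips at (597,195), grip at (594,133)). I'll go down into the gap, then follow the grip's arc.

To row units: 75.6 mm / 600 = 0.126, 60 mm / 600 = 0.1.

>>> {"api": "advance", "payload": {
  "deltas": {"moves": [[0,0,0,-0.0017,-0.0017,0.05,0],[0,0,0,-0.0017,-0.0017,0.1,0],[0,0,0,-0.0017,-0.0017,0.126,0],[0,0,0,-0.0017,-0.0017,0.126,0]]}
}}

```text
time: 2.45
tool_pos: [547.4, -118.3, 154.7]
tcp_rot: [179.9, -0.1, -169.3]
ft_force: [0.2, -0.4, 0.3]
finger_gap: -0.4
grip_force: 0.0
```

>>> {"api": "advance", "payload": {
  "deltas": {"moves": [[0,0,0,0.0133,0,0,0],[0,0,0,0.025,0,0.0067,0],[0,0,0,0.0367,0,0.0133,0],[0,0,0,0.05,0,0.0233,0],[0,0,0,0.0617,0,0.0333,0],[0,0,0,0.0617,0,0.0333,0]]}
}}

```text
time: 3.2
tool_pos: [510.7, -126.2, 134.6]
tcp_rot: [179.9, -0.1, -169.4]
ft_force: [0.5, -0.2, -0.5]
finger_gap: 0.0
grip_force: 0.0
```

```bash
python3 - <<'E'
from h import *; from bench import r
st=r.sense(); d=st["tool_pos"]-O; print("jig",d@U,d@[-U[1],U[0],0],d[2],st["ft_force"])
s=r.snapshot("scene"); cv2.imwrite("pics/a2.png",cv2.resize(s["pixels"][200:420,300:500],None,fx=2.5,fy=2.5))
E
```

```text
jig -95.6724248028164 1.1729509775601876 134.6244640081357 [ 0.4675122  -0.20072496 -0.45390492]
```

View pics/a2.png

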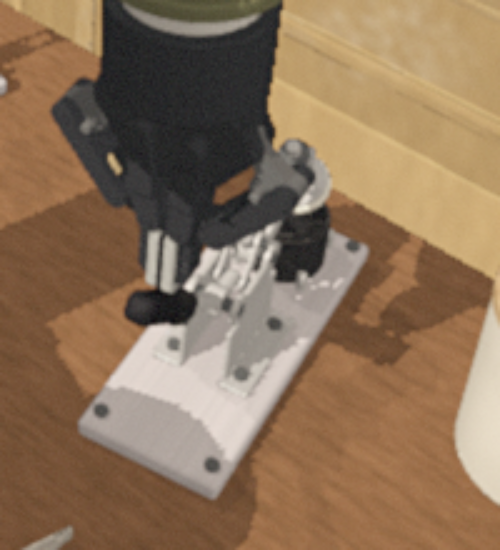

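The handle has swung down with the fingertips on the grip at about (160,290), with almost no force. I'll carry on along the arc.

To row units: 43 mm / 600 = 0.0717, 37 mm / 600 = 0.0617.

>>> {"api": "advance", "payload": {
  "deltas": {"moves": [[0,0,0,0.01,0,0.0117,0],[0,0,0,0.0217,0,0.0267,0],[0,0,0,0.0283,0,0.0383,0],[0,0,0,0.0333,0,0.05,0],[0,0,0,0.0383,0,0.0617,0],[0,0,0,0.0417,0,0.0717,0]]}
}}

```text
time: 4.0
tool_pos: [487.1, -131.0, 92.1]
tcp_rot: [180.0, -0.0, -169.4]
ft_force: [-0.5, -0.2, 2.3]
finger_gap: 0.1
grip_force: 0.9
```

>>> {"api": "advance", "payload": {
  "deltas": {"moves": [[0,0,0,0.0017,0,0.005,0],[0,0,0,0.0033,0,0.01,0],[0,0,0,0.0033,0,0.0133,0],[0,0,0,0.0033,0,0.0133,0]]}
}}

```text
time: 4.5
tool_pos: [485.2, -131.1, 84.4]
tcp_rot: [180.0, -0.0, -169.4]
ft_force: [0.5, 0.5, -0.1]
finger_gap: 0.1
grip_force: 0.0
```

To row units: -160 mm / 600 = -0.2667, -150 mm / 600 = -0.25.

>>> {"api": "advance", "payload": {
  "deltas": {"moves": [[0,0,0,0.0083,0,-0.0667,0],[0,0,0,0.0333,0,-0.15,0],[0,0,0,0.1,0,-0.2167,0],[0,0,0,0.1833,0,-0.25,0],[0,0,0,0.25,0,-0.2667,0],[0,0,0,0.25,0,-0.2667,0]]}
}}

```text
time: 5.25
tool_pos: [337.2, -159.7, 246.3]
tcp_rot: [-179.8, 0.1, -169.5]
ft_force: [0.6, -0.1, 0.1]
finger_gap: -0.1
grip_force: 0.0
```

```bash
python3 - <<'E'
from h import *; from bench import r
a=[]
for n in("scene","top"):
    s=r.snapshot(n); pickle.dump(s,open(n+"1.pkl","wb")); a.append(cv2.resize(s["pixels"][220:420,310:510] if n=="scene" else s["pixels"][170:320,320:470],(400,400)))
cv2.imwrite("pics/a3.png",np.hstack(a))
E
```

```text
(no output)
```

View pics/a3.png

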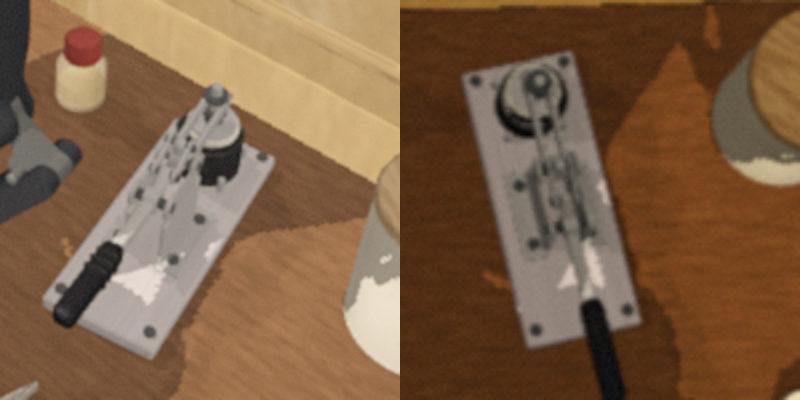

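The handle is down and the foot rests on the core (scene view (215,120), top view (532,95)). I'll check the handle angle by triangulating the grip.

```bash
python3 - <<'E'
from h import *
S=pickle.load(open("scene1.pkl","rb"));T=pickle.load(open("top1.pkl","rb"))
def c(s,b):
    x0,y0,x1,y1=b; m=np.zeros((480,640),np.uint8); m[y0:y1,x0:x1]=(s["pixels"][y0:y1,x0:x1].max(2)<45)*255
    n,l,st,cc=cv2.connectedComponentsWithStats(m); i=1+st[1:,4].argmax(); print(st[i]); return cc[i]
a=c(T,(385,275,410,325)); b=c(S,(330,338,375,385))
p,e=tri(T,a,S,b); d=p-O; print(p,e,"elev",np.arctan2(d[2]-64,-35-d@U),"radius",np.hypot(d[2]-64,-35-d@U))
E
```

```text
[388 283  17  39 328]
[337 341  34  43 362]
[ 479.4353947  -133.88203919   69.87432035] 0.915312196662026 elev 0.06318133766358829 radius 93.03744825139943
```

Elevation is 0.063 rad, so the joint is at about 1.06, which is its locked stop. The robot is clear of everything.

```bash
python3 -c "
from bench import r
print(r.hand_in())"
```

```text
the job is handed in; nothing more can be done
None
```

The loaded jig's clamp is pressed shut: its handle measures about 1.06 rad (the locked stop), its foot is on the core and the core is still in its seat; the empty jig was never approached, and the job was handed in at about 5.4 s, with no verdict returned and the foot's force not measured.

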